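# Find the parts case that rattles and hold it out for inspection

## Robot

A 6-joint arm with a two-finger parallel gripper is mounted at the origin on the work surface; the furniture and walls round the work are solid. World frame = base frame: x ahead of the robot, y to its left, z up, the work surface at z = 0. Lengths are in m, angles in rad, forces in N, time in s.
With the tool pointing down it reaches from about 0.325 to 0.9 m from the base axis. Payload 6.1 kg.
Tool frame: the origin (TCP) lies midway between the tips of the shut fingers; the grasp point (between the pads) lies 19 mm behind it; z points along the fingers, y is the line along which they close (so a half turn about z gives the same grasp; the last joint's range is limited). The gripper opens to 85 mm and grips with 20 to 120 N. Pads are 22 mm wide; open, the fingers measure 114 mm over their backs; the gripper's body (76 mm by 85 mm) begins 54 mm behind the grasp point. The pads swing forward as they close: fully open they stand 13 mm farther back than shut.
Start: joints at [1.13, 0.22, 1.526, -0, 1.395, -0.126], TCP at [0.194, 0.594, 0.231] pointing down, gripper open.
Joint ranges: [-2.98, 2.98], [-0.91, 2.08], [0.09, 2.57], [-1.24, 4.39], [0.2, 2.65], [-2.68, 2.68]. Speed limits (rad/s): [2.57, 2.57, 3.01, 3.14, 3.14, 3.14].

## Interface

Orientations are given as [roll, pitch, yaw] about the fixed x, y, z axes, in that order (R = Rz(yaw) Ry(pitch) Rx(roll)).
In Python, from plant import movep, move_l, set_joints, gripper_to, hold, inverse_kinematics, observe, get_image, get_calibration, Unreachable, job_done gives the robot as it stands. Calls block until the motion is done:
- movep(position, orientation): joint-space move of the TCP to a pose.
- move_l(position, feed=0.15, rotation=None, max_force=None): straight line of the TCP; rotation=None keeps the orientation; feed is the mean speed in m/s. With max_force (N) it stops when the force on the tool has changed by that much, and returns True; else False.
- set_joints(angles): joint-space move.
- gripper_to(opening, f_grip=None): finger opening in m; f_grip is the grip in N (None keeps the last); returns when the fingers have stopped.
- hold(seconds).
- inverse_kinematics(position, orientation): joint angles nearest the present ones, or None.
- observe(): the state.
- get_image(name): name is "side" or "top"; returns (picture, depth): 400x640x3 uint8, red, green, blue; 400x640 float32, m along the optical axis (not along the pixel's ray), 0 where there is no reading.
- get_calibration(name): a dict with "intrinsics" (3x3 intrinsics, pixels), "dist_coeffs" ([k1, k2, p1, p2, k3] as OpenCV has them; the pictures are not rectified), "world_from_camera" (4x4, takes a point from camera to world coordinates). Camera axes: x right, y down, z forward; pixel columns grow to the right and rows downward; lengths in m; the calibration is good to about 2 mm. A picture is of the moment at which its call begins. get_calibration takes no time and is no camera call.
A pose or a line that the arm cannot do raises Unreachable and nothing moves.
- job_done(): hands the job in; it is judged then, once.
The state is a dict: "time_s": time; "q": joint angles; "joint_velocities": joint speeds; "joint_torque": joint torques, N m; "eef_pos": TCP position; "tcp_rot": TCP orientation; "ft_force": force on the tool from outside, world axes, zero at the start; "torque": the same for the moment, N m; "opening": finger opening in m; "grasp_force": force on a finger pad.
Only numpy, scipy, OpenCV 4.12 (cv2) and the standard library are available. Lean on these libraries where they do the work, as an engineer would, in place of code of your own. Each camera call takes 0.05 s, during which the arm holds its last target. There are 200 camera calls.

## Task

One of the three closed parts cases on the bench has a roller that has come loose inside. Lift the cases one at a time and shake each by rocking it end to end, to and fro, until you find the one whose roller slides from end to end; put each quiet case back down flat where it stood. Finish while still holding the rattling case about 15 cm above the middle of the cork pad, level, window up, its long side along the pad's long side; leave the sanding block and the wood offcut beside the pad alone.

Things in the scene. Friction and masses are not known exactly. Their poses are not given: they have to be found in the camera images.
- case_1: closed flat parts case, grey plastic with black lid frame, clear window on top and two latches on its +x end; 116 long (own x) x 56 wide (own y) x 38 mm high, about 0.27 kg; flat parallel long sides to grip across the 56 mm. Lid does not open. All three cases look alike and weigh about the same. Origin: centre of the underside, z up through the window
- case_1_part (a joint): position (m) along the case's own x of the steel roller (34 mm long, 25 mm across its collar) seen on a black liner through the window of case_1; 0 = middle, end stops at -0.03 and +0.03. All rollers start within 0.015 of the middle. A stuck roller keeps its value; the loose one stays put while the case is level, but slides to the lower end stop within half a second when that end is tipped down by 15 degrees or more (0.15 kg, friction about 0.25 N)
- case_2: closed flat parts case, grey plastic with black lid frame, clear window on top and two latches on its +x end; 116 long (own x) x 56 wide (own y) x 38 mm high, about 0.27 kg; flat parallel long sides to grip across the 56 mm. Lid does not open. All three cases look alike and weigh about the same. Origin: centre of the underside, z up through the window
- case_2_part (a joint): position (m) along the case's own x of the steel roller (34 mm long, 25 mm across its collar) seen on a black liner through the window of case_2; 0 = middle, end stops at -0.03 and +0.03. All rollers start within 0.015 of the middle. A stuck roller keeps its value; the loose one stays put while the case is level, but slides to the lower end stop within half a second when that end is tipped down by 15 degrees or more (0.15 kg, friction about 0.25 N)
- case_3: closed flat parts case, grey plastic with black lid frame, clear window on top and two latches on its +x end; 116 long (own x) x 56 wide (own y) x 38 mm high, about 0.27 kg; flat parallel long sides to grip across the 56 mm. Lid does not open. All three cases look alike and weigh about the same. Origin: centre of the underside, z up through the window
- case_3_part (a joint): position (m) along the case's own x of the steel roller (34 mm long, 25 mm across its collar) seen on a black liner through the window of case_3; 0 = middle, end stops at -0.03 and +0.03. All rollers start within 0.015 of the middle. A stuck roller keeps its value; the loose one stays put while the case is level, but slides to the lower end stop within half a second when that end is tipped down by 15 degrees or more (0.15 kg, friction about 0.25 N)
- pad: thin cork inspection pad lying fixed on the bench beyond the cases, 100 (own x) x 160 (own y, its long direction) x 4 mm; origin: centre of its underside, on the bench top
- sanding_block: bystander: cork sanding block wrapped in sandpaper, 61x105x31 mm, origin centre of its underside
- offcut_4: bystander: small wood offcut 28x70x28 mm, origin centre of its underside

How it is judged:
By the outcome, as a careful person would: the job done as asked, in the order asked, and still so for the second after the job is handed in, while the arm keeps its last pose, push and grip.
It also fails if it takes over 72 s, if anything falls off the work surface, if the arm or the gripper's body presses on something with over 40 N, if the wrist force passes 120 N, or if a joint passes its speed limit or range.

## Working session

There is one attempt and no reset: what is moved stays moved. The work goes in short steps, each a Python script; the robot and the scene stay as the last script left them, time stands still between calls to the robot, and variables do not carry over. Pictures are saved under pics/ and viewed, at most 10 in all, crops included, and the job is handed in when it is done.

```bash
ls; mkdir -p pics; python3 - <<'E'
from plant import *
import cv2,numpy as np
np.set_printoptions(precision=4,suppress=True)
for n in("top","side"):
    p,d=get_image(n);cv2.imwrite(f"pics/{n}0.png",p[:,:,::-1]);np.savez(f"{n}0.npz",p=p,d=d)
    c=get_calibration(n);print(n,c)
s=observe();print(s)
E
```

```text
pics
top {'intrinsics': array([[417.823 ,   0.    , 317.7658],
       [  0.    , 417.823 , 194.2558],
       [  0.    ,   0.    ,   1.    ]]), 'dist_coeffs': array([-0.0526,  0.    ,  0.    ,  0.    ,  0.    ]), 'world_from_camera': array([[-0.0261, -0.9916,  0.1265,  0.4385],
       [-0.9996,  0.0243, -0.0155, -0.0819],
       [ 0.0123, -0.1268, -0.9918,  0.8736],
       [ 0.    ,  0.    ,  0.    ,  1.    ]])}
side {'intrinsics': array([[495.0862,   0.    , 321.8381],
       [  0.    , 495.0862, 202.8673],
       [  0.    ,   0.    ,   1.    ]]), 'dist_coeffs': array([-0.1501,  0.    ,  0.    ,  0.    ,  0.    ]), 'world_from_camera': array([[-0.9995,  0.0032, -0.0322,  0.5579],
       [ 0.0298,  0.4786, -0.8775,  0.8151],
       [ 0.0126, -0.878 , -0.4785,  0.5129],
       [ 0.    ,  0.    ,  0.    ,  1.    ]])}
{'time_s': 0.1, 'q': array([ 1.1299,  0.2212,  1.5275,  0.    ,  1.3947, -0.1261]), 'joint_velocities': array([-0.0007, -0.0015, -0.0013, -0.0009, -0.0026,  0.0008]), 'joint_torque': array([ -0.0001, -49.8245, -39.0544,  -0.0002,   0.0058,  -0.    ]), 'eef_pos': array([0.1933, 0.5938, 0.2303]), 'tcp_rot': array([-3.1398, -0.0002,  2.8268]), 'ft_force': array([ 0.0936,  0.9535, -0.1475]), 'torque': array([-0.0028, -0.0016,  0.0122]), 'grasp_force': 0.0, 'opening': 0.08538759175235845}
```

View pics/top0.png

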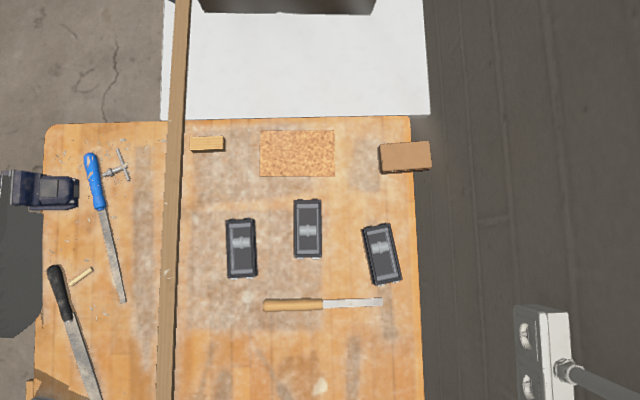

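View pics/side0.png

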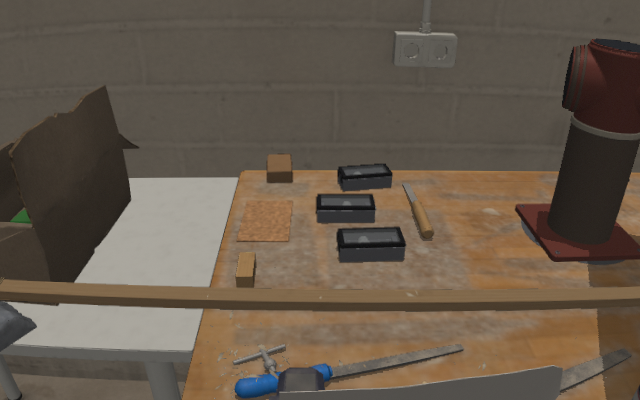

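```bash
cat > h.py <<'E'
from plant import *
import cv2,numpy as np
np.set_printoptions(precision=4,suppress=True)
def cloud(n,d):
    c=get_calibration(n);K,D,T=c["intrinsics"],c["dist_coeffs"],c["world_from_camera"]
    h,w=d.shape;u,v=np.meshgrid(np.arange(w),np.arange(h))
    xy=cv2.undistortPoints(np.stack([u,v],-1).reshape(-1,1,2).astype(float),K,D).reshape(h,w,2)
    P=np.dstack([xy*d[...,None],d]); return P@T[:3,:3].T+T[:3,3]
E
python3 - <<'E'
from h import *
for n in("top","side"):
    z=np.load(n+"0.npz");W=cloud(n,z["d"]);p=z["p"]
    print(n)
    X,Y,Z=W[...,0],W[...,1],W[...,2]
    ok=(z["d"]>0)&(X>.25)&(X<.95)&(Y<.8)&(Y>-.5)
    m=(ok&(Z>.016)&(Z<.3)).astype(np.uint8)
    k,l,st,_=cv2.connectedComponentsWithStats(m)
    for i in range(1,k):
        if st[i,4]<60: continue
        q=W[l==i];zt=np.percentile(q[:,2],90)
        t=q[q[:,2]>zt-.008]
        r=cv2.minAreaRect((t[:,:2]*1000).astype(np.float32))
        print(st[i],"ztop %.4f zmed %.4f"%(zt,np.median(t[:,2])),np.round(r[0],1),np.round(r[1],1),round(r[2],1),"xr",q[:,0].min(),q[:,0].max(),"yr",q[:,1].min(),q[:,1].max())
c=get_calibration("top")
z=np.load("top0.npz");W=cloud("top",z["d"])
print("pad",[W[a] for a in((153,297),(131,262),(131,333),(175,333),(175,261))])
print("bench",W[215,270],W[330,300],"beam",W[20,180],W[200,172],W[380,165])
zs=np.load("side0.npz");Ws=cloud("side",zs["d"]);print("side beam",Ws[293,200],Ws[298,500],"card",Ws[385,450],"box",Ws[180,70], "pad",Ws[221,266])
A=cv2.resize(z["p"][190:295,215:415],None,fx=4,fy=4,interpolation=cv2.INTER_CUBIC)
cv2.imwrite("pics/crop1.png",A[:,:,::-1])
E
```

```text
top
[  459     0   103   380 25809] ztop 0.2813 zmed 0.2871 [ 532.3 -416.5] [ 43.8 569.1] 85.0 xr 0.2500204459035954 0.9489231762169956 yr -0.4234776670901157 -0.3752885265670204
[ 157   16   32  331 5166] ztop 0.0230 zmed 0.0211 [600.1 206.6] [ 34.9 699.5] 88.2 xr 0.2503160811251852 0.9499755969381178 yr 0.18008268634640615 0.2333722191674232
[190 136  35  16 506] ztop 0.0300 zmed 0.0281 [660.  133.1] [29.1 70.2] 1.3 xr 0.6449233728755822 0.6746676761479633 yr 0.0977467175471099 0.1679110777500941
[ 379  141   53   33 1499] ztop 0.0328 zmed 0.0308 [ 622.3 -278.9] [ 61.2 105.9] 3.2 xr 0.5890751666955932 0.6542054653267423 yr -0.3322596987227472 -0.2248469992453714
[ 83 152  22  59 667] ztop 0.0264 zmed 0.0229 [587.1 370.7] [126.7  26.6] 14.7 xr 0.5255235398791731 0.6496390468351172 yr 0.3487474197943583 0.3964377249854657
[   0  170   80  168 7245] ztop 0.1157 zmed 0.1177 [437.1 484.3] [298.   11.7] 2.0 xr 0.28597067793716896 0.5985284480312718 yr 0.39408915864822824 0.5412137562495409
[ 293  199   29   61 1648] ztop 0.0392 zmed 0.0372 [477.4 -71.6] [ 56.2 118.6] 88.9 xr 0.4164120614
[... 1996 characters left out ...]
xr 0.2500061344419447 0.9499922424750966 yr 0.1818511423180187 0.2376793608409139
[ 235  364  328   36 7047] ztop 0.1318 zmed 0.1297 [437.9 487.9] [294.2   8. ] 2.9 xr 0.2838644905611123 0.6490338583946662 yr 0.35445075156157674 0.49457159145277446
pad [array([ 0.6384, -0.0537,  0.006 ]), array([0.6887, 0.0203, 0.0044]), array([ 0.6854, -0.1317,  0.0034]), array([ 0.5895, -0.1287,  0.0045]), array([0.5934, 0.0233, 0.0031])]
bench [ 0.5087  0.0058 -0.0017] [ 0.2723 -0.0521 -0.0011] beam [0.9414 0.1979 0.0201] [0.5426 0.2048 0.0218] [0.1854 0.2157 0.0206]
side beam [0.7239 0.2088 0.0228] [0.2537 0.2294 0.022 ] card [0.416  0.4881 0.1282] box [0.991  0.0194 0.1284] pad [ 0.6383 -0.0422  0.0043]
```

View pics/crop1.png

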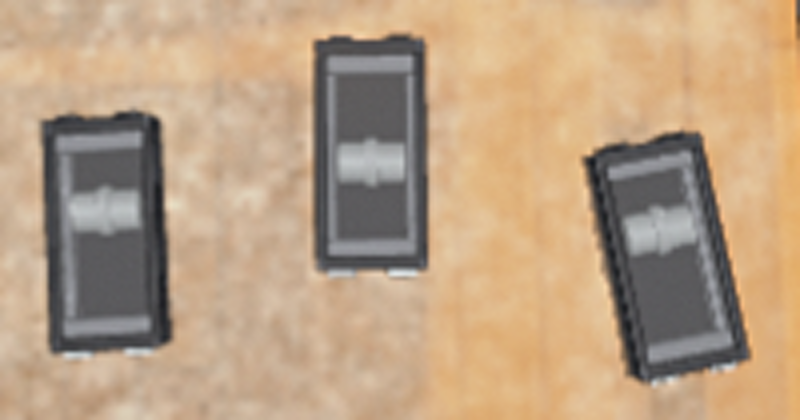

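```bash
cat >> h.py <<'E'
C={"A":(.4423,.0640,2.0),"B":(.4778,-.0708,-.9),"C":(.4243,-.2190,10.4)}
ZG=.002; ZR=.19; PAD=(.640,-.0545)
TILT=np.radians(22)
def ori(yaw,p=0): return [np.pi,p,yaw]
def t(): return round(observe()["time_s"],1)
def grab(k,hi=.12):
    x,y,a=C[k];yaw=np.radians(a)
    movep([x,y,hi],ori(yaw))
    hit=move_l([x,y,ZG],feed=.12,max_force=15)
    s=observe();print("down",hit,s["eef_pos"],t())
    gripper_to(.045,f_grip=70)
    s=observe();print("grip",s["opening"],s["grasp_force"],t())
    move_l([x,y,ZR],feed=.2)
def rock(k):
    x,y,a=C[k];yaw=np.radians(a);pics=[]
    def rec(n):
        s=observe();r=s["torque"];ty=-r[0]*np.sin(yaw)+r[1]*np.cos(yaw)
        print(n,"ty %.4f"%ty,s["ft_force"],"open %.4f"%s["opening"],t())
        i,d=get_image("side");pics.append(i)
    rec("start")
    for p in(TILT,0,-TILT,0):
        movep([x,y,ZR],ori(yaw,p)); hold(.7 if p else .3); rec(round(p,2))
    np.savez(f"rock{k}.npz",pics=np.array(pics))
    cv2.imwrite(f"pics/rock{k}.png",cv2.resize(np.vstack([np.hstack(pics[1:3]),np.hstack(pics[3:5])])[:,:,::-1],(800,500)))
def putback(k):
    x,y,a=C[k]
    move_l([x,y,ZG+.015],feed=.2)
    print("hit",move_l([x,y,ZG],feed=.04,max_force=6),observe()["eef_pos"])
    gripper_to(.085); move_l([x,y,.12],feed=.2); print("back",t())
E
python3 - <<'E'
from h import *
for k,(x,y,a) in C.items():
    for p,z in((0,.12),(0,ZG),(TILT,ZR),(-TILT,ZR)): print(k,p,inverse_kinematics([x,y,z],ori(np.radians(a),p)))
print("pad",inverse_kinematics([*PAD,.16],ori(np.pi/2)))
movep([.4423,.064,.25],ori(np.radians(2)));print(t())
grab("A");rock("A")
E
```

```text
A 0 [-0.0331 -0.1005  2.082  -0.      1.1601  1.5028]
A 0 [-0.0331  0.1123  2.1362 -0.      0.8931  1.5028]
A 0.3839724354387525 [-0.0181  0.1489  1.735  -0.0199  1.6411  1.5203]
A -0.3839724354387525 [-0.0601 -0.5409  2.3197  0.0428  0.9809  1.4588]
B 0 [-0.3106 -0.0085  1.9943 -0.      1.1558  1.2759]
B 0 [-0.3106  0.1908  2.0454 -0.      0.9055  1.2759]
B 0.3839724354387525 [-0.2499  0.2316  1.6396 -0.0873  1.6446  1.3466]
B -0.3839724354387525 [-0.4132 -0.4162  2.2403  0.1769  0.9683  1.0986]
C 0 [-0.6418 -0.0222  2.0079 -0.      1.156   0.7474]
C 0 [-0.6418  0.179   2.0594 -0.      0.9032  0.7474]
C 0.3839724354387525 [-0.4801  0.1723  1.7085 -0.2322  1.5694  0.9458]
C -0.3839724354387525 [-0.8808 -0.3322  2.1808  0.3708  1.1267  0.3757]
pad [-0.2076  0.3169  1.5468  0.      1.2779 -0.2076]
2.2
down False [0.4432 0.064  0.0028] 3.9
grip 0.05527926589122345 75.31056761741638 4.3
start ty 0.0673 [ 0.3013  0.3715 -2.9813] open 0.0553 5.4
0.38 ty -0.3517 [ 0.2804  0.6172 -2.0262] open 0.0550 6.6
0 ty 0.0376 [ 0.0017 -0.2472 -3.2008] open 0.0554 7.4
-0.38 ty 0.3603 [-0.4158 -0.2729 -3.1356] open 0.0553 8.7
0 ty 0.0678 [-0.2403 -0.5934 -3.1333] open 0.0551 9.5
```

```bash
python3 - <<'E'
from h import *
P=np.load("rockA.npz")["pics"]
for i in P: pass
a=[cv2.resize(i[130:260,320:450],(390,290),interpolation=cv2.INTER_CUBIC) for i in P[1:]]
cv2.imwrite("pics/rAc.png",np.vstack([np.hstack(a[:2]),np.hstack(a[2:])])[:,:,::-1])
E
```

```text
(no output)
```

View pics/rAc.png

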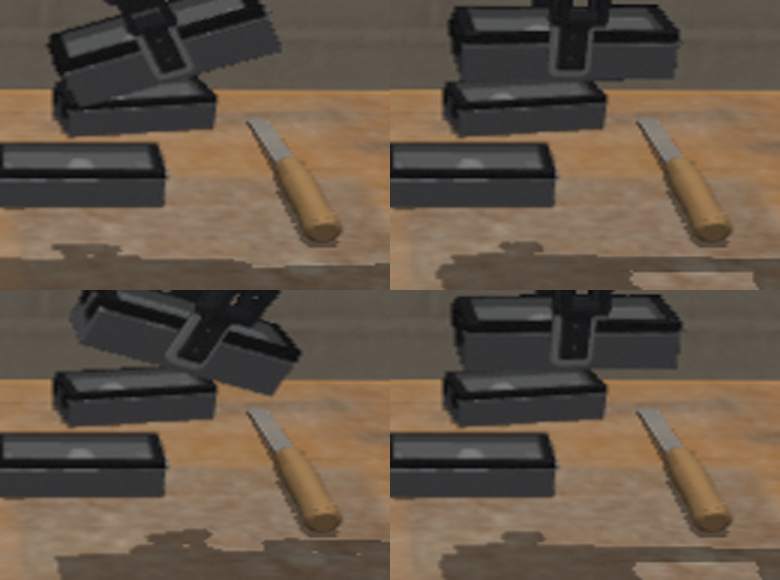

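The four side frames show case A tipped to both ends and level. In the two level frames the roller highlight stays just left of the finger, near (540,25) and (540,317), so A is quiet. I'll put it back and test B.

```bash
python3 - <<'E'
from h import *
putback("A");grab("B");rock("B")
P=np.load("rockB.npz")["pics"]
a=[cv2.resize(i[100:240,290:430],(390,290),interpolation=cv2.INTER_CUBIC) for i in P[1:]]
cv2.imwrite("pics/rBc.png",np.vstack([np.hstack(a[:2]),np.hstack(a[2:])])[:,:,::-1])
E
```

```text
hit True [0.443 0.064 0.003]
back 12.2
down False [ 0.4786 -0.0709  0.0028] 13.9
grip 0.05493229042341233 75.43503999710083 14.3
start ty -0.0015 [ 0.0845  0.0321 -4.0619] open 0.0548 15.4
0.38 ty -0.3369 [-0.077   0.1692 -3.48  ] open 0.0548 16.6
0 ty 0.0124 [-0.1426 -0.369  -3.6314] open 0.0551 17.4
-0.38 ty 0.2993 [-0.1326 -0.6717 -2.5278] open 0.0550 18.6
0 ty -0.0064 [ 0.5324  0.04   -2.8922] open 0.0553 19.4
```

View pics/rBc.png

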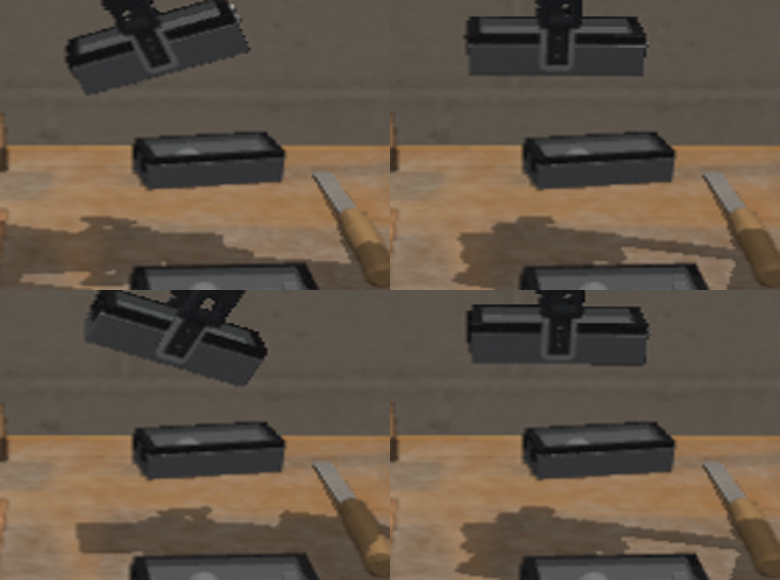

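In B's level frames no roller shows at either end of the window: it stays hidden behind the finger near the middle. The level torque doesn't change either, so B is quiet. I'll put it back and test C, with a top view to check A and B.

```bash
python3 - <<'E'
from h import *
putback("B");grab("C");rock("C")
P=np.load("rockC.npz")["pics"]
a=[cv2.resize(i[80:220,310:450],(390,290),interpolation=cv2.INTER_CUBIC) for i in P[1:]]
cv2.imwrite("pics/rCc.png",np.vstack([np.hstack(a[:2]),np.hstack(a[2:])])[:,:,::-1])
p,d=get_image("top");np.savez("top1.npz",p=p,d=d)
cv2.imwrite("pics/top1c.png",cv2.resize(p[190:295,215:415],None,fx=4,fy=4,interpolation=cv2.INTER_CUBIC)[:,:,::-1])
E
```

```text
hit True [ 0.4785 -0.071   0.003 ]
back 22.1
down False [ 0.425  -0.2193  0.0027] 23.9
grip 0.05535386984040123 75.27253031730652 24.3
start ty 0.1043 [ 0.4474  0.6989 -3.3095] open 0.0549 25.4
0.38 ty -0.3064 [ 0.0092 -0.9248 -2.3577] open 0.0552 26.5
0 ty 0.0151 [-0.9777 -0.9137 -2.3839] open 0.0552 27.3
-0.38 ty 0.2802 [-0.3631  0.0859 -3.5205] open 0.0551 28.5
0 ty -0.0511 [-0.1034  0.0002 -2.901 ] open 0.0553 29.3
```

View pics/rCc.png

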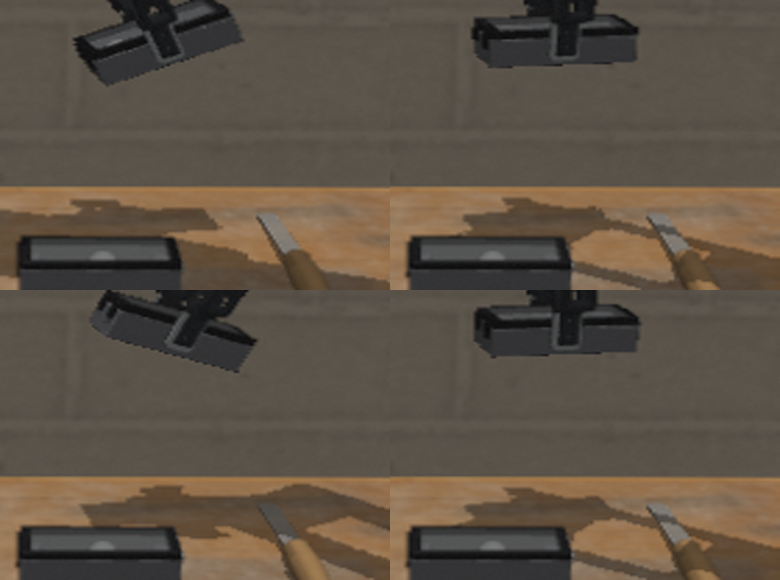

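View pics/top1c.png

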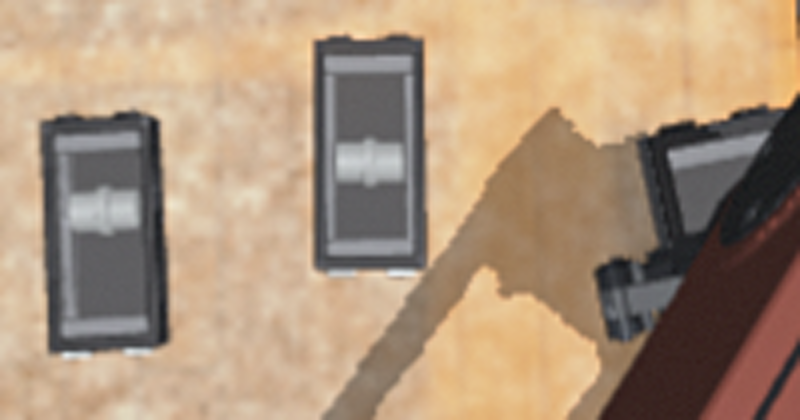

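The top crop shows A and B standing where they were, with rollers unmoved at (105,212) and (370,162). C's level torque kept shifting (0.104, 0.015, -0.051), and the highlight at the left of its window, about (500,43), is gone after the second tip. C is the rattler, so I'll carry it over the pad.

```bash
python3 - <<'E'
from h import *
movep([.639,-.054,.19],ori(np.radians(88.7)))
move_l([.639,-.054,.156],feed=.1);hold(.5)
s=observe();print(s["eef_pos"],s["tcp_rot"],s["opening"],s["grasp_force"],t())
p,d=get_image("top");q,e=get_image("side")
W=cloud("side",e)
import itertools
m=(abs(W[...,0]-.639)<.09)&(abs(W[...,1]+.054)<.09)&(W[...,2]>.12)&(W[...,2]<.2)
print("side pts z",np.percentile(W[m][:,2],[1,5,50,95,99]),"x",np.percentile(W[m][:,0],[1,99]),"y",np.percentile(W[m][:,1],[1,99]))
Wt=cloud("top",d);m2=(abs(Wt[...,0]-.639)<.1)&(abs(Wt[...,1]+.054)<.09)&(Wt[...,2]>.175)&(Wt[...,2]<.2)
P=Wt[m2];print(len(P),P.min(0),P.max(0))
A=np.c_[P[:,:2],np.ones(len(P))]
for _ in range(4):
    c=np.linalg.lstsq(A,P[:,2],rcond=None)[0];r=abs(A@c-P[:,2]);k=r<max(.003,np.median(r)*2);A,P=A[k],P[k]
print("plane",np.degrees(c[:2]),len(P),"z at pad ctr",c@[.639,-.054,1])
a=cv2.resize(p[60:220,200:440],(795,530),interpolation=cv2.INTER_CUBIC)
b=cv2.resize(q[80:230,190:390],(795,596),interpolation=cv2.INTER_CUBIC)
o=np.vstack([cv2.resize(a,(400,290)),cv2.resize(b,(400,300))])
cv2.imwrite("pics/fin.png",o[:,:,::-1])
E
```

```text
[ 0.6391 -0.054   0.1562] [3.1413 0.0001 1.5482] 0.05517240221673692 75.39815783500671 31.4
side pts z [0.1541 0.1579 0.1882 0.1914 0.1974] x [0.5997 0.6783] y [-0.106   0.0069]
658 [ 0.6088 -0.1171  0.1751] [0.6683 0.0047 0.1945]
plane [ 0.3266 -0.0576] 515 z at pad ctr 0.1905809614909611
```

View pics/fin.png

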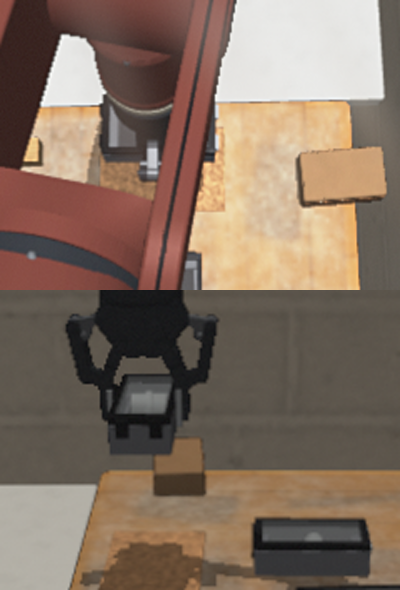

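The picture shows the case level above the pad, long side along it, with the block, the offcut and case B untouched. I'll enlarge the window to confirm where the roller is.

```bash
python3 - <<'E'
from h import *
q,e=get_image("side");c=get_calibration("side");T=np.linalg.inv(c["world_from_camera"])
def pr(w):
    r=cv2.Rodrigues(T[:3,:3])[0];return cv2.projectPoints(np.array([w],float),r,T[:3,3],c["intrinsics"],c["dist_coeffs"])[0].ravel()
for s in(-.03,-.015,0,.015,.03): print(s,(pr([.639,-.054+s,.153+.022])-[235,110])*10)
cv2.imwrite("pics/f2.png",cv2.resize(q[110:170,235:295],(600,600),interpolation=cv2.INTER_CUBIC)[:,:,::-1])
E
```

```text
-0.03 [286.0525 235.5425]
-0.015 [280.096  263.4822]
0 [273.9733 292.238 ]
0.015 [267.6776 321.8452]
0.03 [261.2017 352.3412]
```

View pics/f2.png

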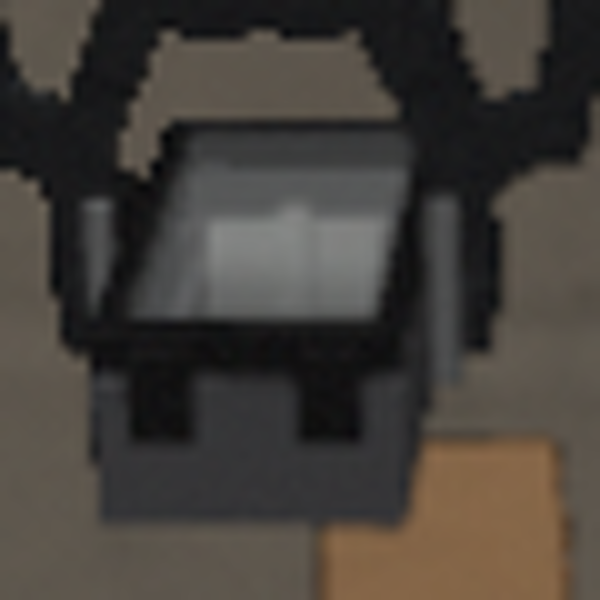

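The roller's collar tops out near (290,207). That puts it about 20 mm or more toward the far end, whereas a stuck roller at its starting offset would show near row 265. C's roller has slid, so I'm handing in.

```bash
python3 -c "
from plant import *
print(job_done())"
```

```text
the job is handed in; nothing more can be done
None
```

The job is handed in: the rattling case was the right-hand one (the three nearly in a row, seen from the robot), held level and window up about 15 cm above the middle of the cork pad, long side along the pad's; the other two were quiet and are back flat where they stood.

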